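Run out a bench stop with its folding crank

TASK

Two bench stop units stand on the table; use the one with the red folding handle. Swing its red handle up until it stands upright, crank it clockwise (seen from above) until the yellow pointer on the crank arm stands at the middle of the green band on the dial, then fold the red handle back down flat over the crank and let go. Leave the unit with the blue handle alone.

Things in the scene. Friction and masses are not known exactly. Their poses are not given: they have to be found in the camera images.
- red_head (a point): centre of the red handle's flat-sided round head (26 mm across, 22 mm thick along its own y) at the free end: pinch it along y. x: along the handle from head to hinge pin, 88 mm off; y: along the pin, level, square to the crank arm; z: up when folded. Folded, it is 98 mm above table, 33 mm past the crank's vertical axis, away from the pin (pin 55 mm from the axis); dial top (72 mm radius) 65 mm.
- red_fold (a joint): swing of the red handle on its hinge pin at the outer end of the crank arm, rad: 0 = folded flat over the crank (stop), 1.571 = upright (stop), the head then straight over the pin, 186 mm above the table. Friction (0.07 N m) keeps it where left. The head may stay pinched throughout: it turns in the fingers as the handle swings.
- red_crank (a joint): angle in rad of the red handle's crank, a 14 mm wide arm on the bolted-down unit; grows clockwise seen from above. Starts at 0 to 0.4, stops at 0 and 1.9. At 1.4 the yellow pointer at the arm's outer end is at the middle of the dial's green band (0.2 rad to either side). Friction 0.12 N m; it also drives out a low wood-faced stop bar. Turn the fingers along with it.
- blue_head (a point): centre of the blue handle's round head (26 mm across) at the free end of the folded blue handle of the other unit, which is of the same build: leave it alone.

How it is judged:
By the outcome, as a careful person would: the job done as asked, in the order asked, and still so for the second after the job is handed in, with the robot touching nothing.
It also fails if it takes over 48 s, if anything falls off the work surface, if the arm or the gripper's body presses on something with over 40 N, if the wrist force passes 120 N, or if a joint passes its speed limit or range.

ROBOT

A 6-joint arm with a two-finger parallel gripper is mounted at the origin on a cart in front of the work surface, level with it; the furniture and walls round the work are solid. World frame = base frame: x ahead of the robot, y to its left, z up, the work surface at z = 0. Lengths are in m, angles in rad, forces in N, time in s.
With the tool pointing down it reaches from about 0.375 to 0.9 m from the base axis. Payload 3.1 kg.
Tool frame: the origin (TCP) lies between the finger pads; the fingertips stand 22 mm ahead of it and the grasp point (between the pads) lies 3 mm ahead of it; z points along the fingers, y is the line along which they close (so a half turn about z gives the same grasp; the last joint's range is limited). The gripper opens to 87 mm and grips with 3 to 60 N. Pads are 19 mm wide; open, the fingers measure 117 mm over their backs; the gripper's body (75 mm by 190 mm) begins 51 mm behind the grasp point.
Start: joints at [1.06, 0.527, 1.433, -0, 1.181, -0.178], TCP at [0.204, 0.591, 0.245] pointing down, gripper open.
Joint ranges: [-3.08, 3.08], [-0.75, 2.2], [0.22, 2.44], [-1.43, 4.57], [0, 2.65], [-2.85, 2.85]. Speed limits (rad/s): [2.79, 2.79, 3.14, 3.14, 3.14, 3.14].

INTERFACE

Orientations are given as a unit quaternion [x, y, z, w].
In Python, from rig import robot gives the robot as it stands.
- The arm moves only by the tool move_arm, never from a script. Its argument "series" is text: rows parted by semicolons, each of 6 numbers parted by spaces: the shift along the tool's x, y, z in mm, then the turn, a rotation vector about the tool's x, y, z in degrees. In form: dx dy dz ax ay az; .... A call has 1 to 8 rows; each row is the pose to reach, as a shift and turn from the pose commanded when the call began, along the tool's axes at that moment; what a row does not reach only later rows make up. A row lasts 1/12 s, in which the tool goes at most 41.7 mm and 7.16 degrees, less where a joint would pass 70% of its speed; a pose out of reach is approached as far as the arm can. A call with a gripper value outside its range is refused whole. "jaw" is the opening, from 0 (shut) to 1 (fully open), set as the call begins (left out, the last holds). The fingers move at their own pace and stop on an object; "newtons" is the grip in N (left out, the last holds). Time passes only in rows, so rows that repeat a pose let the fingers close. It gives the time, the measured TCP pose, the force, the opening and the grip force at its end, in the units of the state.
- robot.get_obs(): the state, without advancing time (a new reading comes with each control period).
- robot.camera(name): name is "scene" or "top"; returns a dict with "img" (480x640x3 uint8, red, green, blue), "mtx" (3x3 intrinsics, pixels), "world_to_cam" (4x4, takes a point from world to camera coordinates). Camera axes: x right, y down, z forward; pixel columns grow to the right and rows downward; lengths in m; the calibration is good to about 2 mm. A picture is of the moment at which its call begins. There is no depth.
- robot.hand_in(): hands the job in; it is judged then, once.
Trained networks look in a picture, given as the dict that the camera call returned (one of the last four; its "shot" number tells which), for a name from the list of things; names that differ only in an ending like _2 or _b are one class to them, and where a whole thing is asked for, a point or a joint stands for the part that bears it (a point fixed in the world has none). Each returns a list of dicts, best first, with "p" (0 to 1); they miss things now and then, are a little off and sometimes report something else, mostly with a low value. They report only what shows in the picture. A call takes as long as a camera call.
- robot.search_frame(picture, thing): "xyz" ([x, y, z] in m, in world coordinates, good to about 4 mm: the middle of the surface that is visible of it).
- robot.tip_of(picture, thing): "xyz" ([x, y, z] in m, in world coordinates, good to about 4 mm: a listed point, or the origin of a listed thing).
The state is a dict: "time": time; "q": joint angles; "joint_velocities": joint speeds; "joint_torque": joint torques, N m; "position": TCP position; "tool_rot": TCP orientation; "ft_force": force on the tool from outside, world axes, zero at the start; "moment": the same for the moment, N m; "grip_width": finger opening in m; "grip_force": force on a finger pad.
Only numpy, scipy, OpenCV 4.12 (cv2) and the standard library are available. Lean on these libraries where they do the work, as an engineer would, in place of code of your own. Each camera call takes 0.05 s, during which the arm holds its last target. There are 200 camera calls.

## Working session

There is one attempt and no reset: what is moved stays moved. The work goes in short steps, Python scripts to look and compute and a tool call to move; the robot and the scene stay as the last step left them, time stands still between calls to the robot, and variables do not carry over. Pictures are saved under pics/ and viewed, at most 10 in all, crops included, and the job is handed in when it is done.

Besides the shell and the picture viewer there is one more tool, called after "Request:" in YAML: its name, and indented under it one key for each argument. move_arm: Moves the arm, as the interface text tells. Its arguments: {"type":"object","properties":{"series":{"type":"string"},"jaw":{"type":"number"},"newtons":{"type":"number"}},"required":["series"]}

```bash
mkdir -p pics; ls; python3 - <<'E'
from rig import robot
import cv2, numpy as np
s=robot.get_obs(); print(s['time'],s['position'],s['tool_rot'],s['grip_width'])
ims=[]
for n in ['scene','top']:
    c=robot.camera(n); ims.append(c['img'])
    for t in ['red_head','red_crank','red_fold','blue_head']:
        print(n,t,'tip',[(np.round(d['xyz'],3).tolist(),round(d['p'],2)) for d in robot.tip_of(c,t)[:3]],'sf',[(np.round(d['xyz'],3).tolist(),round(d['p'],2)) for d in robot.search_frame(c,t)[:2]])
    cv2.imwrite(f'pics/{n}0.png',c['img'][:,:,::-1])
E
```

```text
pics
0.0 [0.20383604 0.59011698 0.24357713] [ 1.65653920e-01  9.86183377e-01 -9.95762871e-04 -3.65808059e-04] 0.08706415315857258
scene red_head tip [([0.58, 0.203, 0.1], 0.59), ([0.56, -0.072, 0.096], 0.24)] sf [([0.59, 0.222, 0.108], 0.82)]Traceback (most recent call last):
  File "<stdin>", line 8, in <module>
ValueError: it knows: blue_head, red_head
```

```bash
python3 - <<'E'
from rig import robot
import cv2, numpy as np
for n in ['scene','top']:
    c=robot.camera(n)
    for t in ['red_head','blue_head']:
        print(n,t,'tip',[(np.round(d['xyz'],3).tolist(),round(d['p'],2)) for d in robot.tip_of(c,t)[:3]])
    cv2.imwrite(f'pics/{n}0.png',c['img'][:,:,::-1])
E
```

```text
scene red_head tip [([0.584, 0.201, 0.098], 0.92)]
scene blue_head tip [([0.559, -0.074, 0.094], 0.95)]
top red_head tip [([0.581, 0.204, 0.094], 0.75)]
top blue_head tip [([0.556, -0.074, 0.096], 0.73)]
```

View pics/scene0.png

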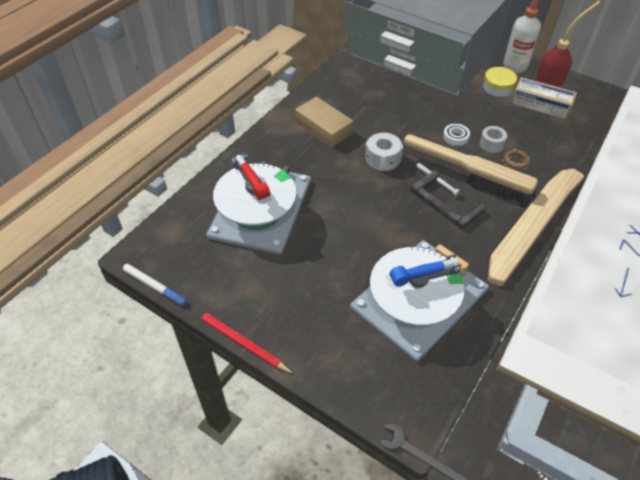

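View pics/top0.png

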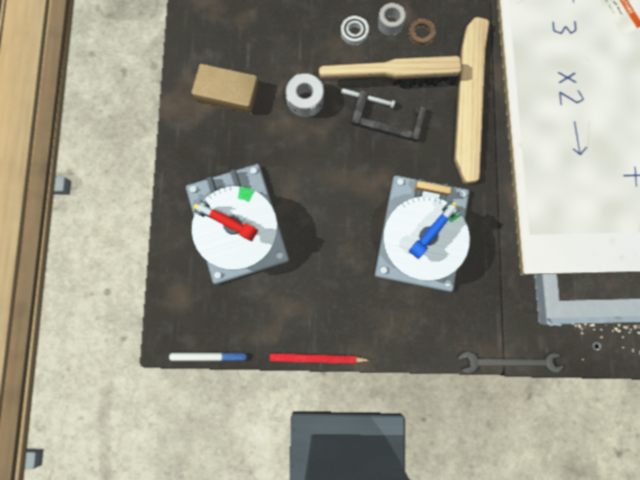

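The scene picture shows the red unit at about (255,195), with the red head at (262,188). The top picture has its head at (249,231), pin near (203,210), dial centre near (234,228) and green band at (246,194). The blue unit is on the right at about (427,238).

```bash
cat > h.py <<'E'
from rig import robot
import cv2, numpy as np
def ray(c,uv,z):
    K=c['mtx'];T=np.array(c['world_to_cam']);R=T[:3,:3];o=-R.T@T[:3,3]
    d=R.T@np.linalg.solve(K,[uv[0],uv[1],1]); return o+d*(z-o[2])/d[2]
def blob(c,lo,hi,roi):
    h=cv2.cvtColor(c['img'],cv2.COLOR_RGB2HSV); m=cv2.inRange(h,np.array(lo),np.array(hi))
    k=np.zeros_like(m);x0,y0,x1,y1=roi;k[y0:y1,x0:x1]=m[y0:y1,x0:x1]; return k
E
python3 - <<'E'
from h import *
c=robot.camera('top')
roi=(170,150,300,300)
w=blob(c,(0,0,170),(179,60,255),roi)
w=cv2.morphologyEx(w,cv2.MORPH_OPEN,np.ones((5,5)))
ct=max(cv2.findContours(w,0,1)[0],key=cv2.contourArea)
(u,v),r=cv2.minEnclosingCircle(ct); C=ray(c,(u,v),.065);print('dial',u,v,r,C, 'rad',np.linalg.norm(ray(c,(u+r,v),.065)-C))
g=np.argwhere(blob(c,(45,120,80),(85,255,255),roi))[:,::-1].mean(0);G=ray(c,g,.065);print('green',g,G)
rd=np.argwhere(blob(c,(0,150,80),(8,255,255),roi))[:,::-1].astype(np.float32)
m=rd.mean(0);print('red',m,ray(c,m,.1)); vx=cv2.fitLine(rd,2,0,.01,.01).ravel();p0=ray(c,m,.1);p1=ray(c,m+20*vx[:2],.1);print('line dir',(p1-p0)/np.linalg.norm(p1-p0))
y=np.argwhere(blob(c,(20,90,90),(35,255,255),(185,190,215,222)))[:,::-1].mean(0);Y=ray(c,y,.08);print('yel',y,Y)
a=lambda P:np.degrees(np.arctan2(P[1]-C[1],P[0]-C[0]))
print('ang green',a(G),'yel',a(Y),'redhead',ray(c,(249,231),.1),np.array(robot.tip_of(c,'red_head')[0]['xyz']))
i=cv2.resize(c['img'][150:300,160:310],(600,600),interpolation=cv2.INTER_CUBIC);cv2.imwrite('pics/crop1.png',i[:,:,::-1])
E
```

```text
dial 234.5 223.0 60.920127868652344 [0.60463774 0.2317137  0.065     ] rad 0.10322079722589642
green [245.07638889 193.24305556] [0.65691829 0.21607125 0.065     ]
red [234.4594  224.60043] [0.59466754 0.22517115 0.1       ]
line dir [-0.43667176 -0.89962091  0.        ]
yel [195.5 206. ] [0.62934304 0.29558657 0.08      ]
ang green -16.657295113354554 yel 68.8540894531727 redhead [0.584526  0.2011174 0.1      ] [0.579 0.204 0.096]
```

View pics/crop1.png

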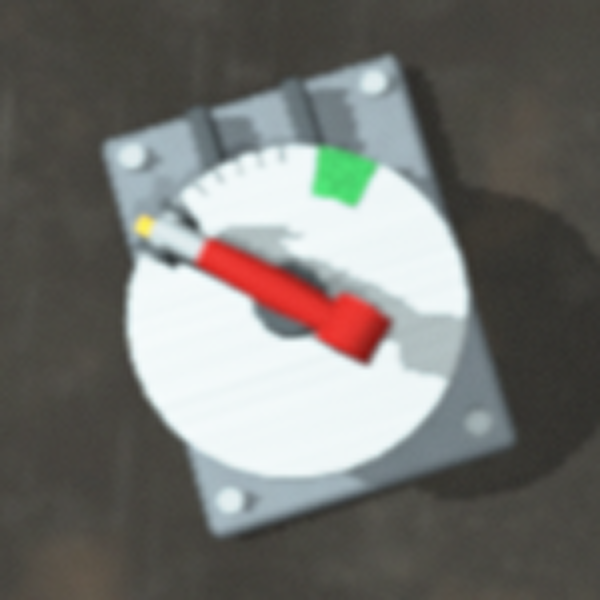

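The crop shows the dial centre at (298,310), the yellow pointer at (146,226) and the green band's middle at (343,177). So the axis is near (0.597, 0.232), the arm points at about 64° and the green band is at about -15°, meaning roughly 79° of clockwise cranking.

```bash
cat >> h.py <<'E'
from scipy.spatial.transform import Rotation as Ro
def down(yaw): # yaw = azimuth of tool y, deg
    a=np.radians(yaw);y=np.array([np.cos(a),np.sin(a),0]);z=np.array([0,0,-1.]);return Ro.from_matrix(np.c_[np.cross(y,z),y,z])
def plan(P,base=None):
    if base is None:
        s=robot.get_obs();p=s['position'];R=Ro.from_quat(s['tool_rot'])
    else: p=np.array(base[:3]);R=down(base[3])
    print('; '.join(' '.join('%g'%v for v in np.r_[np.round(R.inv().apply(np.array(q[:3])-p)*1e3,1),np.round((R.inv()*down(q[3])).as_rotvec(degrees=True),1)]) for q in P))
E
python3 - <<'E'
from h import *
plan([(.583,.202,.20,-26)])
c=robot.camera('top');print(ray(c,(234.5,227.5),.065))
E
```

```text
-485.1 -243.6 44.6 0 0 96.9
[0.59686889 0.23134679 0.065     ]
```

Request:
move_arm:
  series: "-485 -244 45 0 0 97; -485 -244 45 0 0 97; -485 -244 45 0 0 97; -485 -244 45 0 0 97; -485 -244 45 0 0 97; -485 -244 45 0 0 97; -485 -244 45 0 0 97; -485 -244 45 0 0 97"
  jaw: 1

```text
time: 1.27
position: [0.437, 0.3511, 0.2171]
tool_rot: [0.621, 0.784, 0.0, 0.0]
ft_force: [0.4, 0.5, 0.9]
grip_width: 0.0872
grip_force: 0.0
```

```bash
python3 - <<'E'
from h import *
plan([(.583,.202,.20,-26)])
E
```

```text
-178.7 107.8 17.2 0 -0 39.3
```

Request:
move_arm:
  series: "-179 108 17 0 0 39; -179 108 17 0 0 39; -179 108 17 0 0 39; -179 108 17 0 0 39; -179 108 17 0 0 39; -179 108 17 0 0 39; -179 108 17 0 0 39; -179 108 17 0 0 39"

```text
time: 1.93
position: [0.5827, 0.2038, 0.1997]
tool_rot: [0.845, 0.535, -0.0, -0.0]
ft_force: [-0.9, -0.8, -0.5]
grip_width: 0.087
grip_force: 0.0
```

```bash
python3 - <<'E'
from h import *
s=robot.get_obs();print(s['position'],s['q'])
for n in ['scene','top']:
    c=robot.camera(n)
    print(n,[(np.round(d['xyz'],4).tolist(),round(d['p'],2)) for d in robot.tip_of(c,'red_head')[:3]])
    if n=='scene': cv2.imwrite('pics/s2.png',cv2.resize(c['img'][110:290,170:350],(600,600))[:,:,::-1])
plan([(.583,.202,.101,-26)])
E
```

```text
[0.58265599 0.20384327 0.19971294] [1.55508452e-01 5.69225857e-01 1.49600009e+00 5.61889576e-04
 1.07767044e+00 5.97380345e-01]
scene [([0.5812, 0.2016, 0.0997], 0.77)]
top [([0.5815, 0.2037, 0.0975], 0.6)]
-2.6 2.5 99.2 -0 0 0.8
```

View pics/s2.png

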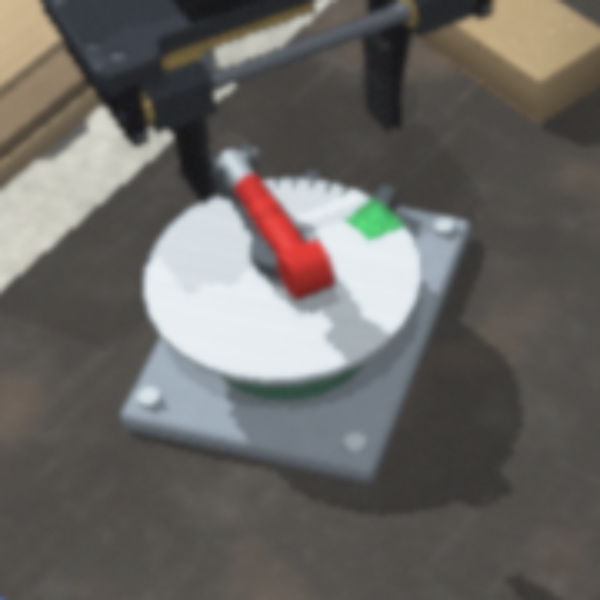

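The picture shows the fingers high, on either side of the unit, with the red head at (305,268) well between them. The networks agree with the estimate, so I descend and close.

Request:
move_arm:
  series: "-2 2 35 0 0 1; -2 2 70 0 0 1; -2 2 99 0 0 1; -2 2 99 0 0 1; -2 2 99 0 0 1"

```text
time: 2.55
position: [0.5823, 0.2023, 0.1]
tool_rot: [0.849, 0.528, -0.002, -0.001]
ft_force: [0.0, -0.1, 0.5]
grip_width: 0.0873
grip_force: 0.0
```

Request:
move_arm:
  series: "0 0 0 0 0 0; 0 0 0 0 0 0; 0 0 0 0 0 0; 0 0 0 0 0 0; 0 0 0 0 0 0; 0 0 0 0 0 0; 0 0 0 0 0 0; 0 0 0 0 0 0"
  jaw: 0
  newtons: 20

```text
time: 3.22
position: [0.584, 0.2014, 0.1012]
tool_rot: [0.85, 0.527, 0.0, 0.0]
ft_force: [0.1, -0.9, 0.7]
grip_width: 0.0416
grip_force: 0.0
```

```bash
python3 - <<'E'
from h import *
s=robot.get_obs();print(s['time'],s['position'],s['grip_width'],s['grip_force'],s['ft_force'],s['moment'])
c=robot.camera('scene');cv2.imwrite('pics/s3.png',cv2.resize(c['img'][110:290,170:350],(600,600))[:,:,::-1])
y=-25.6;R=down(y);p=s['position']
u=np.array([np.cos(np.radians(y+90)),np.sin(np.radians(y+90)),0])
pin=p+.088*u
P=[(*(pin-.088*np.cos(t)*u+[0,0,.088*np.sin(t)]),y) for t in np.linspace(0,np.pi/2,17)[1:]]
plan(P,(*p,y)); print(pin)
E
```

```text
3.2167 [0.58396554 0.20142402 0.10115488] 0.04164944615937157 0.0 [ 0.13639324 -0.85316707  0.69930859] [-0.04296416  0.12706768 -0.00465879]
0.4 0 -8.6 0 0 0; 1.7 0 -17.2 0 0 0; 3.8 0 -25.5 0 0 0; 6.7 0 -33.7 0 0 0; 10.4 0 -41.5 0 0 0; 14.8 0 -48.9 0 0 0; 20 -0 -55.8 0 0 0; 25.8 0 -62.2 0 0 0; 32.2 0 -68 0 0 0; 39.1 -0 -73.2 0 0 0; 46.5 -0 -77.6 0 0 0; 54.3 0 -81.3 0 0 0; 62.5 0 -84.2 0 0 0; 70.8 0 -86.3 0 0 0; 79.4 0 -87.6 0 0 0; 88 0 -88 0 0 0
[0.62198909 0.28078528 0.10115488]
```

View pics/s3.png

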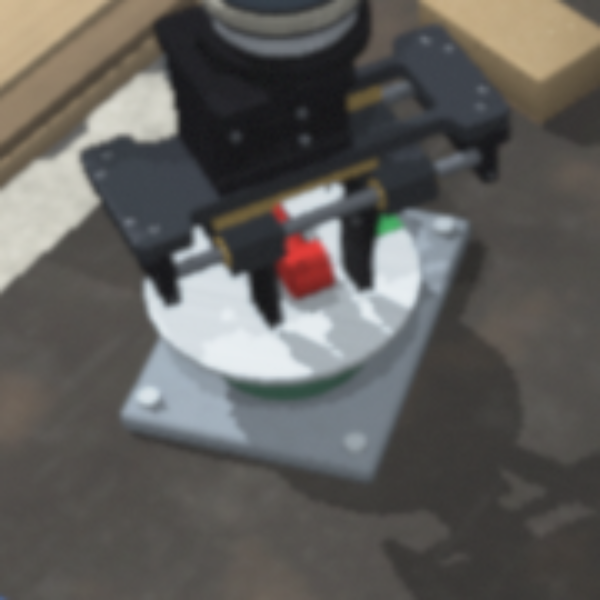

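The picture shows the fingers still closing, with the head at (305,265) centred between them. I'll let them finish.

Request:
move_arm:
  series: "0 0 0 0 0 0; 0 0 0 0 0 0; 0 0 0 0 0 0; 0 0 0 0 0 0; 0 0 0 0 0 0; 0 0 0 0 0 0"

```text
time: 3.77
position: [0.5829, 0.2017, 0.1008]
tool_rot: [0.85, 0.527, -0.001, -0.001]
ft_force: [-3.2, 1.2, 0.8]
grip_width: 0.0218
grip_force: 20.0
```

Request:
move_arm:
  series: "0.5 0 -9 0 0 0; 2 0 -17 0 0 0; 4 0 -25.5 0 0 0; 7 0 -34 0 0 0; 10.5 0 -41.5 0 0 0; 15 0 -49 0 0 0; 20 0 -56 0 0 0; 26 0 -62 0 0 0"

```text
time: 4.43
position: [0.5937, 0.2243, 0.1641]
tool_rot: [0.85, 0.527, -0.002, -0.0]
ft_force: [-6.0, -1.5, -0.5]
grip_width: 0.0217
grip_force: 20.0
```

Request:
move_arm:
  series: "6 0 -6 0 0 0; 13 0 -11 0 0 0; 20.5 0 -15.5 0 0 0; 28.5 0 -19 0 0 0; 36.5 0 -22 0 0 0; 45 0 -24 0 0 0; 53.5 0 -25.5 0 0 0; 62 0 -26 0 0 0"

```text
time: 5.1
position: [0.6222, 0.2809, 0.1907]
tool_rot: [0.85, 0.527, -0.001, -0.001]
ft_force: [-5.1, -0.6, -0.1]
grip_width: 0.0219
grip_force: 20.0
```

Request:
move_arm:
  series: "2 0 0 0 0 0; 2 0 0 0 0 0; 2 0 0 0 0 0"

```text
time: 5.35
position: [0.6236, 0.2834, 0.1907]
tool_rot: [0.85, 0.527, 0.001, -0.001]
ft_force: [-5.1, 2.2, 1.2]
grip_width: 0.022
grip_force: 20.0
```

```bash
python3 - <<'E'
from h import *
s=robot.get_obs();print(s['position'],s['tool_rot'],s['grip_width'],s['ft_force'],s['moment'])
c=robot.camera('scene');cv2.imwrite('pics/s4.png',cv2.resize(c['img'][70:290,150:370],(600,600))[:,:,::-1])
E
```

```text
[0.62356488 0.28337586 0.19070238] [ 8.49956278e-01  5.26852114e-01  6.46143807e-04 -8.70790249e-04] 0.022006801750169353 [-5.14473422  2.15585354  1.23687843] [ 0.05077798  1.08381467 -0.1702574 ]
```

View pics/s4.png

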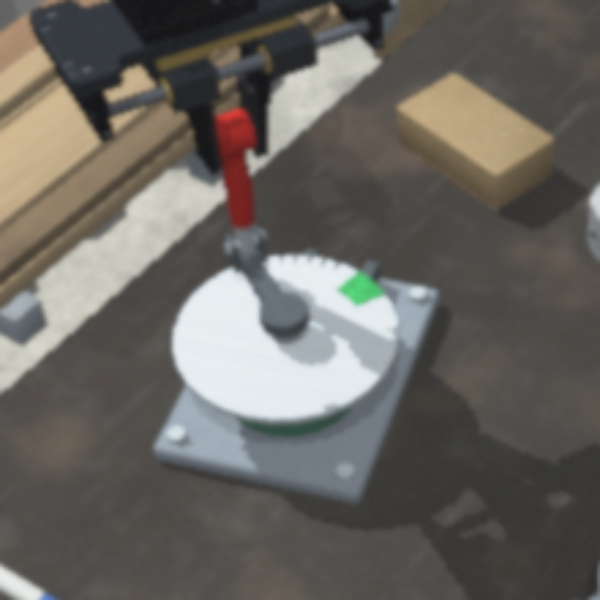

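The picture shows the handle standing upright, with the head at (237,130) in the fingers and the pin at (245,245). Next comes the cranking arc.

```bash
python3 - <<'E'
from h import *
C=np.array([.598,.232]);r=.0558
f=lambda d:(*(C+r*np.array([np.cos(np.radians(64-d)),np.sin(np.radians(64-d))])),.1905,-26.4-d)
plan([f(d) for d in range(5,41,5)],f(0)); plan([f(d) for d in (45,50,55,60,65,70,75,79)],f(40))
E
```

```text
-0.2 4.9 0 0 0 5; -0.8 9.7 0 0 0 10; -1.8 14.5 0 0 0 15; -3.2 19.1 0 0 0 20; -5.1 23.6 0 0 0 25; -7.3 28 0 0 0 30; -9.9 32.1 0 0 0 35; -12.8 36 0 0 0 40
-0.2 4.9 0 0 0 5; -0.8 9.7 0 0 0 10; -1.8 14.5 0 0 0 15; -3.2 19.1 0 0 0 20; -5.1 23.6 0 0 0 25; -7.3 28 0 0 0 30; -9.9 32.1 0 0 0 35; -12.2 35.2 0 0 0 39
```

Request:
move_arm:
  series: "0 5 0 0 0 5; -1 9.5 0 0 0 10; -2 14.5 0 0 0 15; -3 19 0 0 0 20; -5 23.5 0 0 0 25; -7 28 0 0 0 30; -10 32 0 0 0 35; -13 36 0 0 0 40"
  newtons: 30

```text
time: 6.07
position: [0.6502, 0.2551, 0.1907]
tool_rot: [0.979, 0.202, 0.0, -0.001]
ft_force: [-5.9, 1.8, 2.8]
grip_width: 0.022
grip_force: 30.0
```

Request:
move_arm:
  series: "0 5 0 0 0 5; -1 9.5 0 0 0 10; -2 14.5 0 0 0 15; -3 19 0 0 0 20; -5 23.5 0 0 0 25; -7 28 0 0 0 30; -10 32 0 0 0 35; -12 35 0 0 0 39"

```text
time: 6.73
position: [0.6527, 0.2176, 0.1907]
tool_rot: [0.991, -0.136, -0.001, -0.0]
ft_force: [-6.3, -0.9, 2.4]
grip_width: 0.0216
grip_force: 30.0
```

Request:
move_arm:
  series: "0 0 0 0 0 0; 0 0 0 0 0 0"

```text
time: 6.9
position: [0.6526, 0.2174, 0.1906]
tool_rot: [0.991, -0.134, -0.001, -0.0]
ft_force: [-6.5, -0.8, 2.6]
grip_width: 0.0218
grip_force: 30.0
```

```bash
python3 - <<'E'
from h import *
s=robot.get_obs();p=s['position'];print(p,Ro.from_quat(s['tool_rot']).as_matrix()[:,1],s['grip_width'],s['ft_force'],s['moment'])
print(np.degrees(np.arctan2(p[1]-.232,p[0]-.598)),np.hypot(p[1]-.232,p[0]-.598))
c=robot.camera('scene');cv2.imwrite('pics/s5.png',cv2.resize(c['img'][110:290,170:350],(600,600),interpolation=cv2.INTER_CUBIC)[:,:,::-1])
E
```

```text
[0.65258634 0.21744616 0.19064876] [-2.65887651e-01 -9.64004007e-01  1.76447793e-04] 0.021773746697321846 [-6.4541803  -0.79146681  2.62634832] [-0.16929227  1.34798932  0.0023206 ]
-14.928947398047308 0.05649321089221033
```

View pics/s5.png

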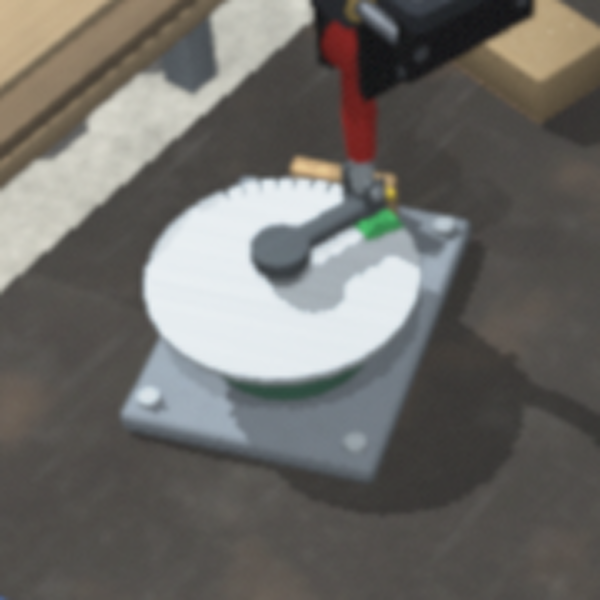

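The picture shows the crank arm pointing over the green band, with the yellow pointer at crop (391,192) and the green band at (378,224). I'll check the angle numerically.

```bash
python3 - <<'E'
from h import *
C=np.array([.5975,.232])
an=lambda P:(round(float(np.degrees(np.arctan2(P[1]-C[1],P[0]-C[0]))),1),round(float(np.hypot(P[1]-C[1],P[0]-C[0])),4))
s0=cv2.imread('pics/scene0.png')[:,:,::-1]; t0=cv2.imread('pics/top0.png')[:,:,::-1]
cs=robot.camera('scene');ct=robot.camera('top')
Y=((18,110,110),(35,255,255));G=((45,120,80),(85,255,255))
for n,c,img,ry,rg in [('s0',cs,s0,(225,145,260,175),(260,160,300,190)),('t0',ct,t0,(185,190,215,222),(225,180,265,210)),('s1',cs,cs['img'],(280,155,300,180),None)]:
    d=dict(c);d['img']=np.ascontiguousarray(img)
    a=np.argwhere(blob(d,*Y,ry))[:,::-1];y=a.mean(0);print(n,'yel',len(a),y,[an(ray(c,y,z)) for z in (.07,.08,.09,.1)])
    if rg: g=np.argwhere(blob(d,*G,rg))[:,::-1].mean(0);print(n,'green',an(ray(c,g,.065)))
t=ct['img'];cv2.imwrite('pics/t5.png',cv2.resize(t[150:300,160:310],(600,600),interpolation=cv2.INTER_CUBIC)[:,:,::-1])
E
```

```text
s0 yel 0 [nan nan] [(nan, nan), (nan, nan), (nan, nan), (nan, nan)]
s0 green (-15.7, 0.0612)
t0 yel 9 [195.77777778 205.88888889] [(62.3, 0.0743), (63.1, 0.0708), (63.9, 0.0673), (64.8, 0.0639)]
t0 green (-15.0, 0.0615)
s1 yel 12 [287.  167.5] [(-11.1, 0.0774), (-17.4, 0.071), (-24.8, 0.0657), (-33.4, 0.0617)]<stdin>:9: RuntimeWarning: Mean of empty slice.
  ret = um.true_divide(
```

Both views put the pointer at about -16 to -17° and the green middle at about -15.4°, so it is within 0.03 rad. I'll fold back down.

Request:
move_arm:
  series: "-9 0 0.5 0 0 0; -17.5 0 2 0 0 0; -26 0 4 0 0 0; -34 0 7 0 0 0; -41.5 0 10.5 0 0 0; -49 0 15 0 0 0; -56 0 20 0 0 0; -62.5 0 26 0 0 0"
  newtons: 20

```text
time: 7.72
position: [0.5929, 0.2343, 0.1639]
tool_rot: [0.991, -0.134, 0.001, -0.0]
ft_force: [0.3, -3.3, 2.7]
grip_width: 0.022
grip_force: 20.0
```

Request:
move_arm:
  series: "-6 0 6 0 0 0; -11.5 0 13 0 0 0; -16 0 20.5 0 0 0; -19.5 0 28.5 0 0 0; -22.5 0 36.5 0 0 0; -24.5 0 45 0 0 0; -26 0 53.5 0 0 0; -26.5 0 62 0 0 0"

```text
time: 8.38
position: [0.5681, 0.2412, 0.1004]
tool_rot: [0.991, -0.134, 0.001, -0.0]
ft_force: [-2.0, -4.1, 26.3]
grip_width: 0.0219
grip_force: 20.0
```

Request:
move_arm:
  series: "0 0 1 0 0 0; 0 0 2 0 0 0; 0 0 2 0 0 0; 0 0 2 0 0 0"

```text
time: 8.72
position: [0.5681, 0.2412, 0.1]
tool_rot: [0.991, -0.134, 0.0, -0.0]
ft_force: [-0.5, -5.7, 10.4]
grip_width: 0.0219
grip_force: 20.0
```

```bash
python3 - <<'E'
from h import *
s=robot.get_obs();p=s['position'];print(s['time'],p,s['grip_width'],s['ft_force'],s['moment'])
d=p[:2]-[.5975,.232];print(np.degrees(np.arctan2(-d[1],-d[0])),np.hypot(*d))
c=robot.camera('scene');cv2.imwrite('pics/s6.png',cv2.resize(c['img'][110:290,170:350],(600,600),interpolation=cv2.INTER_CUBIC)[:,:,::-1])
E
```

```text
8.7167 [0.56810588 0.24120678 0.09996507] 0.021861318048175628 [-0.46896694 -5.65418442 10.38406859] [-0.81276874  0.26765903  0.01436372]
-17.391518621268162 0.03080225926752187
```

View pics/s6.png

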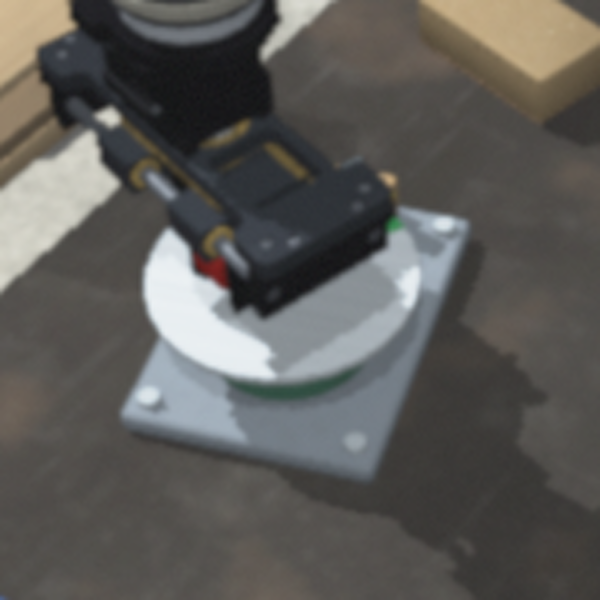

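The picture shows the gripper down over the dial with the red head at (208,268) between the fingers, and the force confirms the fold stop. I'll open and lift straight up.

Request:
move_arm:
  series: "0 0 -1 0 0 0; 0 0 -1 0 0 0; 0 0 -1 0 0 0; 0 0 -1 0 0 0; 0 0 -1 0 0 0; 0 0 -1 0 0 0; 0 0 -1 0 0 0; 0 0 -1 0 0 0"
  jaw: 0.8

```text
time: 9.43
position: [0.5675, 0.2413, 0.0999]
tool_rot: [0.991, -0.134, -0.0, -0.0]
ft_force: [0.1, 0.6, -0.9]
grip_width: 0.0654
grip_force: 0.0
```

Request:
move_arm:
  series: "0 0 -10 0 0 0; 0 0 -30 0 0 0; 0 0 -60 0 0 0; 0 0 -100 0 0 0; -30 0 -140 0 0 0; -70 0 -180 0 0 0; -110 0 -200 0 0 0; -140 0 -200 0 0 0"

```text
time: 10.1
position: [0.4447, 0.276, 0.3014]
tool_rot: [0.991, -0.135, 0.004, -0.002]
ft_force: [0.1, 1.1, -0.0]
grip_width: 0.0696
grip_force: 0.0
```

```bash
python3 - <<'E'
from h import *
C=np.array([.5975,.232])
an=lambda P:(round(float(np.degrees(np.arctan2(P[1]-C[1],P[0]-C[0]))),1),round(float(np.hypot(P[1]-C[1],P[0]-C[0])),4))
s=robot.get_obs();print(s['time'],s['position'],s['grip_width'])
ims=[]
for n,roi in [('scene',(110,290,170,350)),('top',(150,300,160,310))]:
    c=robot.camera(n);print(n,[(np.round(d['xyz'],4).tolist(),an(d['xyz']),round(d['p'],2)) for d in robot.tip_of(c,'red_head')[:1]])
    a=np.argwhere(blob(c,(18,110,110),(35,255,255),(280,155,300,180) if n=='scene' else (225,175,285,215)))[:,::-1]
    print(len(a),[an(ray(c,a.mean(0),z)) for z in (.075,.08,.085)] if len(a) else '')
    r=roi;ims.append(cv2.resize(c['img'][r[0]:r[1],r[2]:r[3]],(400,400),interpolation=cv2.INTER_CUBIC))
cv2.imwrite('pics/f.png',np.hstack(ims)[:,:,::-1])
E
```

```text
10.1 [0.44467134 0.27596547 0.30143349] 0.06959830191956104
scene [([0.5664, 0.2386, 0.096], (168.0, 0.0318), 0.9)]
13 [(-14.4, 0.0738), (-17.7, 0.0707), (-21.3, 0.068)]
top [([0.5642, 0.2429, 0.0975], (161.9, 0.035), 0.6)]
23 [(-13.8, 0.0707), (-14.8, 0.0695), (-15.7, 0.0684)]
```

View pics/f.png

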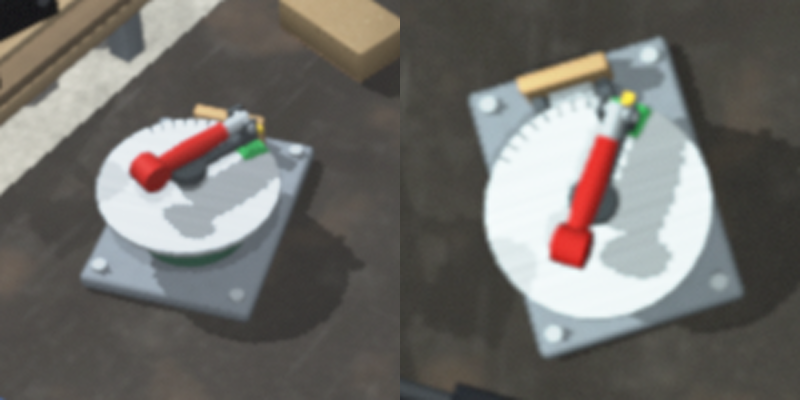

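The final picture shows the red handle folded flat, the pointer at (628,98) in the top view in line with the middle of the green band, and the gripper clear of the unit.

```bash
python3 -c "
from rig import robot
print(robot.hand_in())"
```

```text
the job is handed in; nothing more can be done
None
```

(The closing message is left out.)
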